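# Scan the L-shaped brass inlay of a veneered door leaf with a probe pen

### The job

Take the inspection pen from its stand and, holding it upright, guide its tip slowly and steadily (about 3 cm a second) along the L-shaped brass inlay of the door leaf lying on the credenza, about 1 cm above the wood and without touching the leaf. Begin at the free end of the long leg, go round the corner and finish at the free end of the short leg; the straight inlay beside it needs no check. Then hang the pen upright in its stand again and let go.

Things in the scene. Friction and masses are not known exactly. Their poses are not given: they have to be found in the camera images.
- pen_grip (a point): Inspection pen (loose, 60-130 g, round, 148 mm long) hanging tip-down in its stand. Point: centre of its grey grip (20 mm diameter, 52 mm long; grasp here from above, any yaw); z up along the pen. 26 mm below it begins a grey collar (40 mm diameter, 6 mm thick), then a 16 mm aluminium barrel tapering to the 6 mm tip, 122 mm below this point. The ball-headed brush in a like stand is not wanted.
- pen_tip (a point): The lower end of the same pen, on its axis, 122 mm below the grip centre; z along the pen, up.
- stand_hole (a point): Pen stand (fixed, dark steel, 80 x 80 mm, 105 mm high, top plate on two side walls). Point: centre of its 28 mm through hole at the plate's top face, 105 mm above the table; z up. The pen's collar rests on this face; the pen's grip centre is then 32 mm above this point and its tip 90 mm below.
- leaf: Wooden door leaf lying flat, fixed, 220 (x) x 200 (y) x 18 (z) mm; two steel hinge plates on its -x edge. Origin: centre of the underside, z up. L-shaped brass inlay (6 mm wide, 1 mm proud) on the upper face, leaf x, y in mm: long leg from (-50, -70) to the corner (-50, 50), short leg on to (30, 50). The straight inlay at x = 80 is not part of the job.
Things that resemble listed ones, but are neither listed nor needed, are in the scene too. Leave any pink or turquoise look-alike of the part that bears pen_grip alone.

How it is judged:
By the outcome, as a careful person would: the job done as asked, in the order asked, and still so for the second after the job is handed in, with the robot touching nothing.
It also fails if it takes over 64 s, if anything falls off the work surface, if the arm or the gripper's body presses on something with over 40 N, if the wrist force passes 120 N, or if a joint passes its speed limit or range.

### The arm

A 6-joint arm with a two-finger parallel gripper is mounted at the origin on the work surface. World frame = base frame: x ahead of the robot, y to its left, z up, the work surface at z = 0. Lengths are in m, angles in rad, forces in N, time in s.
With the tool pointing down it reaches from about 0.325 to 0.85 m from the base axis. Payload 15.5 kg.
Tool frame: the origin (TCP) lies on the centre line of the jaws, within the pads' length; the fingertips stand r.tip_reach ahead of it and the grasp point (between the pads) is the TCP (r.tip_reach is the distance from the TCP to the fingertips, in m); z points along the fingers, y is the direction in which the jaws open and shut (so a half turn about z gives the same grasp; the last joint's range is limited). The gripper opens to 91 mm and grips with 3 to 60 N. Pads are 32 mm wide; open, the fingers measure 118 mm over their backs; the gripper's body (76 mm by 178 mm) begins 60 mm behind the grasp point.
Start: joints at [1.022, 0.494, 1.345, -0, 1.302, -0.096], TCP at [0.273, 0.562, 0.233] pointing down, gripper open.
Joint ranges: [-2.91, 2.91], [-0.82, 2.16], [0.22, 2.67], [-1.22, 4.37], [0.12, 2.79], [-3.08, 3.08]. Speed limits (rad/s): [1.89, 1.89, 2.57, 3.01, 3.01, 3.01].

### API

Orientations are given as a rotation vector (axis times angle).
In Python, from bench import status, capture, r gives the robot as it stands.
- The arm moves only by the tool play_rows, never from a script. Its argument "commands" is a list of rows, each an object with "offset": the shift along the tool's x, y, z in units of 100 mm (1.0 is 100 mm), a list of three; "delta_rot": the turn, a rotation vector about the tool's x, y, z in units of 90 degrees (1.0 is 90 degrees), a list of three. In form: [{"offset": [tx, ty, tz], "delta_rot": [ax, ay, az]}, ...]. A call has 1 to 10 rows; each row shifts and turns the commanded pose from where the row before left it, along the tool's axes as they then stand; what a row does not reach is not made up. A row lasts 1/12 s, in which the tool goes at most 41.7 mm and 7.16 degrees, less where a joint would pass 70% of its speed; a pose out of reach is approached as far as the arm can. A call with a number of a shift or a turn outside -1 to 1 is refused whole. A call with a gripper value outside its range is refused whole. "claw" is the opening, from 0 (shut) to 1 (fully open), set as the call begins (left out, the last holds). The fingers move at their own pace and stop on an object; the grip force is fixed at half the most. Time passes only in rows, so rows that do not move let the fingers close. It gives the time, the measured TCP pose, the force and the opening at its end, in the units of the state.
- status.read_state(): the state, without advancing time (a new reading comes with each control period).
- capture(name): name is "scene" or "side" or "wrist"; returns a dict with "color" (420x560x3 uint8, red, green, blue), "camera_matrix" (3x3 intrinsics, pixels), "pose" (4x4, takes a point from camera to world coordinates). Camera axes: x right, y down, z forward; pixel columns grow to the right and rows downward; lengths in m; the calibration is good to about 2 mm. A picture is of the moment at which its call begins. There is no depth.
- r.sign_off(): hands the job in, once; it reports no verdict.
The state is a dict: "time": time; "joint_positions": joint angles; "dq": joint speeds; "joint_efforts": joint torques, N m; "eef_pos": TCP position; "orientation": TCP orientation; "contact_force": force on the tool from outside, world axes, zero at the start; "ft_torque": the same for the moment, N m; "gripper_width": finger opening in m.
Only numpy, scipy, OpenCV 4.12 (cv2) and the standard library are available. Lean on these libraries where they do the work, as an engineer would, in place of code of your own. Each camera call takes 0.05 s, during which the arm holds its last target. There are 200 camera calls.

## Working session

There is one attempt and no reset: what is moved stays moved. The work goes in short steps, Python scripts to look and compute and a tool call to move; the robot and the scene stay as the last step left them, time stands still between calls to the robot, and variables do not carry over. Pictures are saved under pics/ and viewed, about 8 in all and at most 12, crops included, and the job is handed in when it is done.

Besides the shell and the picture viewer there is one more tool, called as name(argument=value, ...), one argument or row to a line, values as JSON. play_rows: Moves the arm, as the interface text tells. Its arguments: {"type":"object","properties":{"commands":{"type":"array"},"claw":{"type":"number"}},"required":["commands"]}

```bash
mkdir -p pics; ls; python3 - <<'E'
from bench import status, capture, r
import cv2, numpy as np
print(r.tip_reach, status.read_state())
for n in ("scene","side"):
    c=capture(n); cv2.imwrite(f"pics/{n}0.png",cv2.resize(c["color"][:,:,::-1],(784,588),interpolation=cv2.INTER_CUBIC))
    np.savez(f"{n}0.npz",**c)
    print(n,c["camera_matrix"].round(1).tolist(),c["pose"].round(3).tolist())
E
```

```text
pics
0.019 {'time': 0.0, 'joint_positions': array([ 1.02248688e+00,  4.94184045e-01,  1.34611052e+00, -7.64367767e-06,
        1.30247915e+00, -9.55167170e-02]), 'dq': array([-1.38032711e-04, -2.18342741e-04,  2.26344733e-04, -3.16596634e-04,
       -4.21425639e-05, -2.32035953e-03]), 'joint_efforts': array([ 1.17587638e-04, -8.78784084e+01, -3.81853938e+01,  7.07479287e-02,
        5.32812579e-02, -1.49946518e-04]), 'eef_pos': array([0.27325482, 0.56172235, 0.23234469]), 'orientation': array([-7.05099335e-01, -3.06106721e+00,  1.76336357e-03]), 'contact_force': array([0.2680229 , 0.07426803, 0.40638314]), 'ft_torque': array([ 0.04008608, -0.02506029,  0.0106292 ]), 'gripper_width': 0.09140656877181526}
scene [[470.3, 0.0, 280.6], [0.0, 470.3, 200.8], [0.0, 0.0, 1.0]] [[0.229, 0.67, -0.707, 1.106], [0.973, -0.143, 0.18, -0.246], [0.019, -0.729, -0.684, 0.74], [0.0, 0.0, 0.0, 1.0]]
side [[434.2, 0.0, 281.0], [0.0, 434.2, 202.3], [0.0, 0.0, 1.0]] [[0.876, -0.331, 0.352, 0.102], [-0.483, -0.575, 0.66, -0.828], [-0.016, -0.748, -0.663, 0.863], [0.0, 0.0, 0.0, 1.0]]
```

View pics/scene0.png

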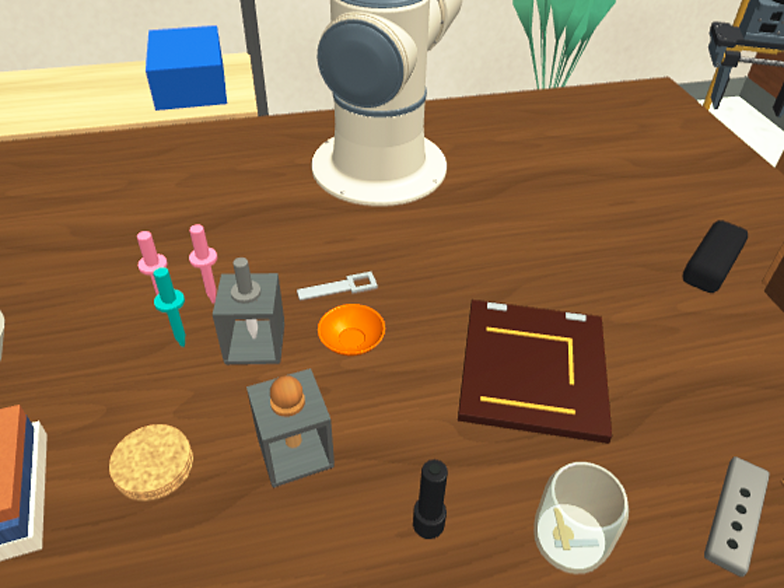

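View pics/side0.png

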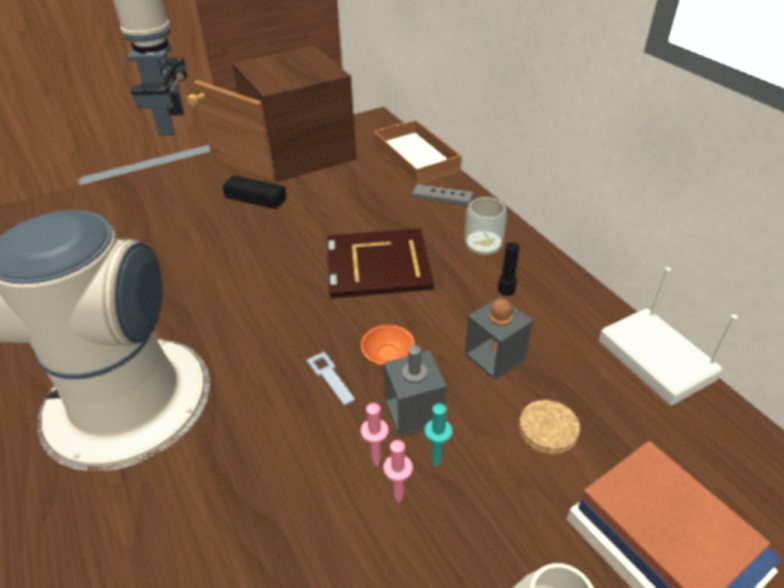

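Scene picture (784x588): the grey pen hangs in its stand at (241,278). The candidates are the grey one in the stand at (241,278), pinks at (148,240) and (197,235), turquoise at (164,290), and the ball-headed brush at (287,392). The grey-gripped one with the grey collar fits. The leaf is at (540,370) with its hinges towards the robot. The L runs (487,328) → (571,340) → (571,383). The straight inlay is at (528,405).

```bash
cat > h.py <<'E'
import numpy as np, cv2
def load(n): return dict(np.load(n))
def ray(c,uv):
    K,T=c["camera_matrix"],c["pose"]
    d=T[:3,:3]@np.linalg.solve(K,np.array([uv[0],uv[1],1.])); return T[:3,3],d
def plane(c,uv,z):
    o,d=ray(c,uv); return o+d*(z-o[2])/d[2]
def proj(c,p):
    T=c["pose"]; q=c["camera_matrix"]@(T[:3,:3].T@(np.asarray(p)-T[:3,3])); return q[:2]/q[2]
def tri(a,ua,b,ub):
    A=[];y=[]
    for c,u in((a,ua),(b,ub)):
        o,d=ray(c,u); d/=np.linalg.norm(d); M=np.eye(3)-np.outer(d,d); A.append(M); y.append(M@o)
    return np.linalg.lstsq(np.vstack(A),np.hstack(y),rcond=None)[0]
E
python3 - <<'E'
from h import *
S,D=load("scene0.npz"),load("side0.npz")
for nm,c,box in(("scene",S,(320,220,440,320)),("side",D,(228,160,315,212))):
    hsv=cv2.cvtColor(c["color"],cv2.COLOR_RGB2HSV)
    m=cv2.inRange(hsv,(18,110,130),(35,255,255)); k=np.zeros_like(m); x0,y0,x1,y1=box; k[y0:y1,x0:x1]=255
    cs,_=cv2.findContours(m&k,cv2.RETR_EXTERNAL,cv2.CHAIN_APPROX_NONE)
    for q in cs:
        if cv2.contourArea(q)<15: continue
        w=np.array([plane(c,p[0],0.019)[:2] for p in q],np.float32)
        p=cv2.approxPolyDP((w*1000).astype(np.float32)[:,None],4,True)
        print(nm,cv2.contourArea(q),p[:,0].round(0).tolist())
    # leaf: dark red outline
# crops
a=cv2.resize(S["color"][150:280,80:260],None,fx=4,fy=4,interpolation=cv2.INTER_CUBIC)[:, :720]
b=cv2.resize(D["color"][235:365,240:340],None,fx=4,fy=4,interpolation=cv2.INTER_CUBIC)
im=np.hstack([a[:, 100:500],b]); cv2.imwrite("pics/crop1.png",im[:,:,::-1]); print(im.shape)
E
```

```text
scene 171.0 [[607.0, 7.0], [614.0, 6.0], [658.0, 111.0], [656.0, 122.0]]
scene 188.0 [[489.0, 58.0], [495.0, 56.0], [538.0, 165.0], [597.0, 140.0], [614.0, 139.0], [537.0, 172.0]]
side 65.5 [[606.0, 141.0], [596.0, 141.0], [595.0, 148.0], [576.0, 159.0], [560.0, 156.0], [560.0, 162.0], [538.0, 175.0], [533.0, 172.0], [485.0, 61.0], [508.0, 101.0], [529.0, 157.0], [544.0, 165.0], [544.0, 159.0], [568.0, 157.0], [577.0, 146.0]]
side 46.0 [[655.0, 125.0], [647.0, 117.0], [605.0, 8.0], [614.0, 18.0]]
(520, 800, 3)
```

View pics/crop1.png

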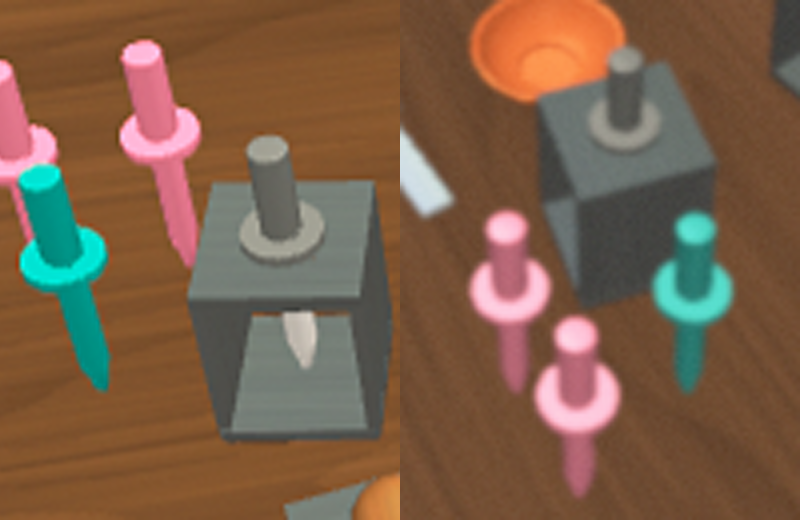

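The crop shows the grey pen (top at (268,149) in the scene half and (624,57) in the side half), separate from its pink and turquoise neighbours, with a grey collar and a light barrel. It is the one meant.

```bash
python3 - <<'E'
from h import *
S,D=load("scene0.npz"),load("side0.npz")
s=lambda x,y:(80+(100+x)/4-.4,150+y/4-.4)
d=lambda x,y:(240+(x-400)/4-.4,235+y/4-.4)
for n,a,b in(("grip top",(268,149),(624,57)),("turq",(42,178),(694,226)),("pinkA",(142,53),(507,227)),("pinkA/B",(142,53),(576,335))):
    p=tri(S,s(*a),D,d(*b)); print(n,p.round(4),(proj(S,p)-s(*a)).round(1),(proj(D,p)-d(*b)).round(1))
print([plane(S,s(*p),.105)[:2].round(3).tolist() for p in((212,183),(375,181),(360,300),(189,300))],"collar",plane(S,s(282,230),.111).round(3),plane(D,d(624,121),.111).round(3),"top planes",plane(S,s(268,149),.163).round(3),plane(D,d(624,57),.163).round(3))
# L: line fits from scene and side inlay masks
for nm,c,box in(("scene",S,(320,220,440,320)),("side",D,(228,160,315,212))):
    hsv=cv2.cvtColor(c["color"],cv2.COLOR_RGB2HSV)
    m=cv2.inRange(hsv,(15,90,100),(38,255,255)); v,u=np.nonzero(m[box[1]:box[3],box[0]:box[2]])
    W=np.array([plane(c,(a+box[0],b+box[1]),.019)[:2] for a,b in zip(u,v)])*1000
    e=np.array([.38,.925]); n=np.array([.925,-.38])
    t=W@n; 
    long=W[(abs(t-t[np.argmin(t)])<9)&(W[:,1]<158)]; st=W[W[:,0]>600]; st=st[abs(st@n-np.median(st[st[:,1]<100]@n))<10]
    for k,q in(("long",long),("str",st)):
        vx,vy,x,y=cv2.fitLine(q.astype(np.float32),cv2.DIST_HUBER,0,.01,.01).ravel(); 
        pr=(q-[x,y])@[vx,vy]; print(nm,k,len(q),np.degrees(np.arctan2(vy,vx)).round(1),(np.array([x,y])+pr.min()*np.array([vx,vy])).round(1),(np.array([x,y])+pr.max()*np.array([vx,vy])).round(1))
E
```

```text
grip top [ 0.4281 -0.2809  0.1616] [ 0.6 -0.6] [0.6 0.5]
turq [ 0.4084 -0.3851  0.1458] [ 0.8 -0.6] [0.7 0.5]
pinkA [ 0.3253 -0.3389  0.1468] [ 0.3 -0.3] [0.4 0.3]
pinkA/B [ 0.3234 -0.3662  0.125 ] [-11.5   9.3] [-11. -10.]
[[0.383, -0.314], [0.399, -0.235], [0.479, -0.251], [0.463, -0.328]] collar [ 0.431 -0.283  0.111] [ 0.427 -0.281  0.111] top planes [ 0.431 -0.282  0.163] [ 0.427 -0.28   0.163]
scene long 3 -48.0 [444.7  44.4] [449.9  38.6]
scene str 256 67.2 [609.9   5.7] [658.2 121. ]Traceback (most recent call last):
  File "<stdin>", line 17, in <module>
cv2.error: OpenCV(4.12.0) /io/opencv/modules/imgproc/src/linefit.cpp:50: error: (-215:Assertion failed) count > 0 in function 'fitLine2D_wods'
```

```bash
cat >> h.py <<'E'
from scipy.spatial.transform import Rotation as Ro
def off(target):
    from bench import status
    s=status.read_state(); R=Ro.from_rotvec(s["orientation"]).as_matrix()
    print("t",round(s["time"],2),"pos",s["eef_pos"].round(4),"z",R[:,2].round(4),"F",s["contact_force"].round(1),"w",round(s["gripper_width"],4))
    o=R.T@(np.array(target)-s["eef_pos"])*10; print("off",o.round(4)); return o
E
python3 - <<'E'
from h import *; from bench import capture,status
c=capture("wrist"); s=status.read_state(); R=Ro.from_rotvec(s["orientation"]).as_matrix()
print("cam in tool",(R.T@(c["pose"][:3,3]-s["eef_pos"])).round(3),(R.T@c["pose"][:3,:3]).round(3).tolist(),c["camera_matrix"].round(0).tolist())
off((.56,.09,.30)); off((.429,-.281,.24))
E
```

```text
cam in tool [ 0.068 -0.001 -0.152] [[0.0, -0.97, -0.245], [1.0, 0.001, -0.001], [0.001, -0.245, 0.97]] [[291.0, 0.0, 279.0], [0.0, 291.0, 205.0], [0.0, 0.0, 1.0]]
t 0.15 pos [0.2733 0.5618 0.2325] z [-5.e-04 -7.e-04 -1.e+00] F [0.3 0.3 0. ] w 0.0915
off [-4.642  -2.9891 -0.673 ]
t 0.15 pos [0.2733 0.5618 0.2325] z [-5.e-04 -7.e-04 -1.e+00] F [0.3 0.3 0. ] w 0.0915
off [-5.087  -6.8978 -0.0696]
```

play_rows(
  commands=[
    {"offset": [-0.15, -0.1, 0], "delta_rot": [0, 0, 0]},
    {"offset": [-0.26, -0.17, 0.01], "delta_rot": [0, 0, 0]},
    {"offset": [-0.26, -0.17, 0.01], "delta_rot": [0, 0, 0]},
    {"offset": [-0.26, -0.17, 0.01], "delta_rot": [0, 0, 0]},
    {"offset": [-0.26, -0.17, 0.01], "delta_rot": [0, 0, 0]},
    {"offset": [-0.26, -0.17, 0.01], "delta_rot": [0, 0, 0]},
    {"offset": [-0.26, -0.17, 0.01], "delta_rot": [0, 0, 0]},
    {"offset": [-0.26, -0.17, 0.01], "delta_rot": [0, 0, 0]},
    {"offset": [-0.26, -0.17, 0.01], "delta_rot": [0, 0, 0]},
    {"offset": [-0.26, -0.17, 0.01], "delta_rot": [0, 0, 0]},
  ],
)

```text
time: 0.98
eef_pos: [0.4264, 0.3051, 0.2238]
orientation: [-0.705, -3.061, 0.0]
contact_force: [1.6, 0.1, 0.0]
gripper_width: 0.0915
```

play_rows(
  commands=[
    {"offset": [-0.26, -0.17, 0.01], "delta_rot": [0, 0, 0]},
    {"offset": [-0.26, -0.17, 0.01], "delta_rot": [0, 0, 0]},
    {"offset": [-0.26, -0.17, 0.01], "delta_rot": [0, 0, 0]},
    {"offset": [-0.26, -0.17, 0], "delta_rot": [0, 0, 0]},
    {"offset": [-0.26, -0.17, 0], "delta_rot": [0, 0, 0]},
    {"offset": [-0.26, -0.17, 0], "delta_rot": [0, 0, 0]},
    {"offset": [-0.26, -0.17, 0], "delta_rot": [0, 0, 0]},
    {"offset": [-0.2, -0.12, 0], "delta_rot": [0, 0, 0]},
    {"offset": [0, 0, 0], "delta_rot": [0, 0, 0]},
    {"offset": [0, 0, 0], "delta_rot": [0, 0, 0]},
  ],
)

```text
time: 1.82
eef_pos: [0.5507, 0.0994, 0.2206]
orientation: [-0.708, -3.06, 0.0]
contact_force: [-0.6, 0.5, -0.6]
gripper_width: 0.0915
```

```bash
python3 - <<'E'
from h import *; from bench import capture
c=capture("wrist"); np.savez("w1.npz",**c); cv2.imwrite("pics/w1.png",c["color"][:,:,::-1])
off((.429,-.281,.22))
hsv=cv2.cvtColor(c["color"],cv2.COLOR_RGB2HSV)
m=cv2.inRange(hsv,(15,110,110),(38,255,255))
cs,_=cv2.findContours(m,cv2.RETR_EXTERNAL,cv2.CHAIN_APPROX_NONE)
for q in cs:
    if cv2.contourArea(q)<60: continue
    p=cv2.approxPolyDP(q,4,True)[:,0]; print(cv2.contourArea(q),[(x.tolist(),(plane(c,x,.019)[:2]*1000).round(1).tolist()) for x in p])
E
```

```text
t 1.87 pos [0.5501 0.1002 0.2206] z [-8.e-04  1.e-04 -1.e+00] F [-0.7  0.8 -0.3] w 0.0913
off [-0.5823 -3.9574  0.0067]
167.5 [([413, 400], [930.6, 137.7]), ([410, 410], [946.5, 127.2]), ([428, 419], [975.0, 146.2]), ([420, 402], [938.8, 145.9])]
3337.0 [([542, 304], [853.3, 351.4]), ([264, 308], [692.0, 6.7]), ([263, 319], [706.8, -2.4]), ([506, 320], [856.3, 300.4]), ([528, 317], [865.0, 329.1])]
105.0 [([331, 251], [655.1, 123.1]), ([279, 254], [629.1, 60.3])]
650.0 [([439, 243], [706.2, 253.1]), ([432, 253], [715.5, 240.5]), ([449, 258], [732.0, 258.2]), ([452, 276], [758.8, 253.7]), ([447, 283], [765.8, 244.5]), ([435, 284], [760.1, 229.6]), ([445, 294], [780.4, 237.0]), ([454, 294], [785.8, 247.9]), ([462, 278], [767.4, 264.8]), ([457, 273], [757.4, 261.1]), ([460, 260], [741.1, 270.3]), ([450, 244], [713.8, 265.5])]
623.5 [([119, 243], [524.4, -119.3]), ([107, 244], [518.7, -134.0]), ([97, 261], [532.9, -159.5]), ([101, 286], [565.7, -175.7]), ([96, 273], [546.7, -170.7]), ([96, 282], [557.7, -178.3]), ([103, 294], [576.9, -180.1]), ([122, 285], [576.8, -149.4]), ([106, 278], [558.7, -162.9]), ([109, 257], [535.1, -142.0]), ([126, 253], [540.1, -118.8])]
2208.5 [([32, 178], [406.3, -167.5]), ([26, 205], [430.6, -195.6]), ([39, 228], [462.3, -199.8]), ([87, 228], [489.3, -144.6]), ([95, 218], [482.7, -127.7]), ([93, 198], [460.0, -114.9]), ([84, 189], [445.6, -118.3]), ([69, 190], [438.5, -135.7]), ([65, 202], [448.9, -149.4]), ([73, 213], [465.0, -148.9]), ([65, 208], [455.2, -154.0]), ([62, 194], [438.8, -146.6]), ([69, 185], [433.4, -132.0]), ([47, 192], [428.6, -161.8]), ([34, 218], [448.7, -197.2]), ([27, 201], [427.0, -191.3]), ([29, 186], [412.7, -177.1]), ([52, 167], [406.1, -137.3]), ([77, 170], [422.4, -112.2]), ([97, 186], [449.5, -101.7]), ([106, 207], [476.8, -107.0]), ([102, 228], [497.7, -127.4]), ([105, 200], [468.7, -102.9]), ([84, 173], [429.2, -106.7]), ([54, 166], [406.2, -134.4])]
```

View pics/w1.png

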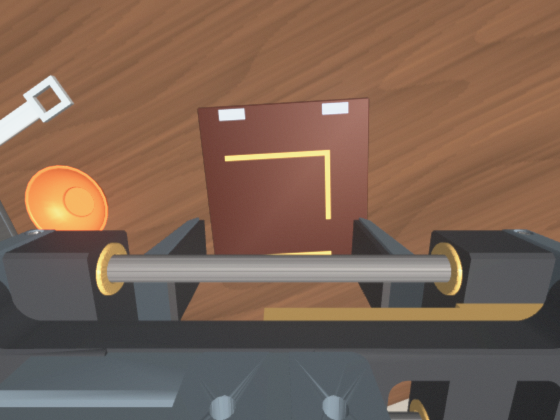

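The wrist view shows the leaf with its hinges at the top. The L runs (225,158) → (329,153) → (329,218), with the straight inlay at (300,253). I'll fit the two legs inside that region.

```bash
cat > leaf.py <<'E'
from h import *
W,S,D=load("w1.npz"),load("scene0.npz"),load("side0.npz")
Lp=np.array([[-50,-70],[-50,50],[30,50]])/1000.
def fit(c,roi):
    x0,y0,x1,y1=roi; im=c["color"][y0:y1,x0:x1].astype(int)
    w=np.clip((im[:,:,1]-80)/80.,0,1)*(im[:,:,0]-im[:,:,2]>50); v,u=np.nonzero(w>.25)
    P=np.array([plane(c,(a+x0,b+y0),.019)[:2] for a,b in zip(u,v)]); return P,w[v,u]
def legs(P,w,th0):
    # 2-line fit in leaf-aligned frame
    for _ in range(5):
        ex=np.array([np.cos(th0),np.sin(th0)]); ey=np.array([-ex[1],ex[0]])
        a,b=P@ex,P@ey; la=np.median(a[b<np.percentile(b,45)]); L=abs(a-la)<.007; sb=np.median(b[~L&(a>la+.015)]) ; Sh=(abs(b-sb)<.007)&(a>la+.01); Lm=L&(b<sb-.01)
        f=np.polyfit(b[Lm],a[Lm],1,w=w[Lm]); th0-=np.arctan(f[0])*.8
    lo=b[Lm].min(); hi=a[Sh].max()
    c=np.array([np.average(a[Lm],weights=w[Lm]),np.average(b[Sh],weights=w[Sh])])
    M=np.c_[ex,ey]; print("yaw",np.degrees(th0).round(2),"long",round(c[1]-lo,4),"short",round(hi-c[0],4),"corner",(M@c).round(4),"start",(M@[c[0],lo]).round(4),"end",(M@[hi,c[1]]).round(4))
E
python3 - <<'E'
from leaf import *
legs(*fit(W,(212,140,345,232)),np.radians(-23))
P,w=fit(S,(340,228,418,280)); legs(P,w,np.radians(-23))
P,w=fit(D,(246,165,285,207)); legs(P,w,np.radians(-23))
E
```

```text
yaw -22.77 long 0.124 short 0.0837 corner [0.5363 0.1694] start [0.4884 0.0551] end [0.6136 0.137 ]
yaw -22.73 long 0.123 short 0.0834 corner [0.5373 0.169 ] start [0.4897 0.0556] end [0.6142 0.1367]
yaw -22.78 long 0.1244 short 0.0816 corner [0.5335 0.1705] start [0.4853 0.0558] end [0.6087 0.1389]
```

play_rows(
  commands=[
    {"offset": [-0.04, -0.12, 0], "delta_rot": [0, 0, 0]},
    {"offset": [-0.08, -0.25, 0], "delta_rot": [0, 0, 0]},
    {"offset": [-0.08, -0.25, 0], "delta_rot": [0, 0, 0]},
    {"offset": [-0.08, -0.25, 0], "delta_rot": [0, 0, 0]},
    {"offset": [-0.08, -0.25, 0], "delta_rot": [0, 0, 0]},
    {"offset": [-0.08, -0.25, 0], "delta_rot": [0, 0, 0]},
    {"offset": [-0.08, -0.25, 0], "delta_rot": [0, 0, 0]},
    {"offset": [-0.08, -0.25, 0], "delta_rot": [0, 0, 0]},
    {"offset": [-0.08, -0.25, 0], "delta_rot": [0, 0, 0]},
    {"offset": [-0.08, -0.25, 0], "delta_rot": [0, 0, 0]},
  ],
)

```text
time: 2.7
eef_pos: [0.5142, -0.1466, 0.221]
orientation: [-0.703, -3.062, 0.0]
contact_force: [-0.5, 0.4, 0.1]
gripper_width: 0.0913
```

play_rows(
  commands=[
    {"offset": [-0.08, -0.25, 0], "delta_rot": [0, 0, 0]},
    {"offset": [-0.08, -0.25, 0], "delta_rot": [0, 0, 0]},
    {"offset": [-0.08, -0.25, 0], "delta_rot": [0, 0, 0]},
    {"offset": [-0.08, -0.25, 0], "delta_rot": [0, 0, 0]},
    {"offset": [-0.08, -0.25, 0], "delta_rot": [0, 0, 0]},
    {"offset": [-0.08, -0.25, 0], "delta_rot": [0, 0, 0]},
    {"offset": [-0.04, -0.09, 0], "delta_rot": [0, 0, 0]},
    {"offset": [0, 0, 0], "delta_rot": [0, 0, 0]},
    {"offset": [0, 0, 0], "delta_rot": [0, 0, 0]},
  ],
)

```text
time: 3.45
eef_pos: [0.492, -0.3111, 0.2208]
orientation: [-0.705, -3.061, -0.001]
contact_force: [0.1, 0.2, 0.0]
gripper_width: 0.091
```

```bash
python3 - <<'E'
from h import *; from bench import capture
c=capture("wrist"); np.savez("w2.npz",**c)
off((.429,-.281,.137)); p=proj(c,(.429,-.281,.163)); print(p)
u,v=(p-[70,75]).astype(int).clip(0); u=min(u,420); print(u,v)
cv2.imwrite("pics/w2.png",cv2.resize(c["color"][v:v+150,u:u+140,::-1],None,fx=4,fy=4,interpolation=cv2.INTER_CUBIC))
E
```

```text
t 3.5 pos [ 0.4921 -0.3106  0.2208] z [-4.e-04  7.e-04 -1.e+00] F [ 0.2 -0.3  0.1] w 0.0912
off [ 0.6962 -0.0099  0.8386]
[279.42971109 128.66815926]
209 53
```

View pics/w2.png

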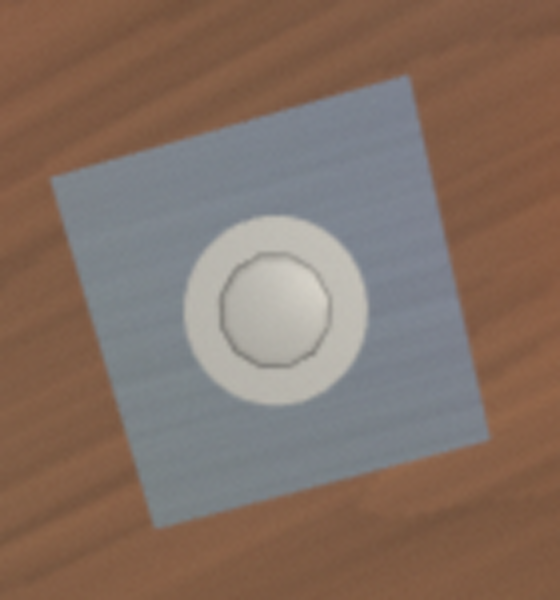

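The pen's grip top is at crop (276,310) and the stand plate's corners are at (52,177), (409,75), (489,438) and (156,527). The pen is centred on the plate.

```bash
python3 - <<'E'
from h import *
c=load("w2.npz"); f=lambda x,y:(209+x/4-.4,53+y/4-.4)
g=plane(c,f(276,310),.163); k=plane(c,f(276,310),.111)
C=np.array([plane(c,f(*q),.105) for q in((52,177),(409,75),(489,438),(156,527))])
print("grip",g.round(4),"collar",k.round(4),"plate centre",C.mean(0).round(4), np.linalg.norm(np.roll(C,1,0)-C,axis=1).round(3))
off((*g[:2],.137))
E
```

```text
grip [ 0.4293 -0.2826  0.163 ] collar [ 0.4291 -0.2827  0.111 ] plate centre [ 0.4293 -0.2827  0.105 ] [0.08  0.079 0.079 0.079]
t 3.5 pos [ 0.4921 -0.3106  0.2208] z [-4.e-04  7.e-04 -1.e+00] F [ 0.2 -0.3  0.1] w 0.0912
off [ 0.6865 -0.0226  0.8386]
```

play_rows(
  commands=[
    {"offset": [0.12, 0, 0], "delta_rot": [0, 0, 0]},
    {"offset": [0.22, -0.01, 0], "delta_rot": [0, 0, 0]},
    {"offset": [0.22, -0.01, 0], "delta_rot": [0, 0, 0]},
    {"offset": [0.13, 0, 0], "delta_rot": [0, 0, 0]},
    {"offset": [0, 0, 0.1], "delta_rot": [0, 0, 0]},
    {"offset": [0, 0, 0.2], "delta_rot": [0, 0, 0]},
    {"offset": [0, 0, 0.2], "delta_rot": [0, 0, 0]},
    {"offset": [0, 0, 0.2], "delta_rot": [0, 0, 0]},
    {"offset": [0, 0, 0.14], "delta_rot": [0, 0, 0]},
    {"offset": [0, 0, 0], "delta_rot": [0, 0, 0]},
  ],
)

```text
time: 4.33
eef_pos: [0.4287, -0.2816, 0.1343]
orientation: [-0.703, -3.058, -0.003]
contact_force: [-1.0, 1.7, -0.5]
gripper_width: 0.0911
```

```bash
python3 - <<'E'
from h import *
off((.4293,-.2827,.137))
E
```

```text
t 4.33 pos [ 0.4287 -0.2816  0.1343] z [-0.0031  0.0028 -1.    ] F [-1.   1.7 -0.5] w 0.0911
off [-0.0099 -0.0073 -0.0273]
```

play_rows(
  commands=[
    {"offset": [0, 0, 0], "delta_rot": [0, 0, 0]},
    {"offset": [0, 0, 0], "delta_rot": [0, 0, 0]},
    {"offset": [0, 0, 0], "delta_rot": [0, 0, 0]},
  ],
)

```text
time: 4.58
eef_pos: [0.43, -0.2835, 0.1378]
orientation: [0.704, 3.06, -0.001]
contact_force: [-0.5, 0.2, 0.3]
gripper_width: 0.0912
```

play_rows(
  commands=[
    {"offset": [0, -0.01, 0], "delta_rot": [0, 0, 0]},
    {"offset": [0, 0, 0], "delta_rot": [0, 0, 0]},
    {"offset": [0, 0, 0], "delta_rot": [0, 0, 0]},
    {"offset": [0, 0, 0], "delta_rot": [0, 0, 0]},
    {"offset": [0, 0, 0], "delta_rot": [0, 0, 0]},
    {"offset": [0, 0, 0], "delta_rot": [0, 0, 0]},
    {"offset": [0, 0, 0], "delta_rot": [0, 0, 0]},
    {"offset": [0, 0, 0], "delta_rot": [0, 0, 0]},
    {"offset": [0, 0, 0], "delta_rot": [0, 0, 0]},
    {"offset": [0, 0, 0], "delta_rot": [0, 0, 0]},
  ],
  claw=0,
)

```text
time: 5.42
eef_pos: [0.4288, -0.2842, 0.1369]
orientation: [-0.705, -3.061, -0.0]
contact_force: [0.2, -0.2, 0.5]
gripper_width: 0.0271
```

```bash
python3 - <<'E'
from h import *
off((.4293,-.2827,.27))
E
```

```text
t 5.42 pos [ 0.4288 -0.2842  0.1369] z [-1.e-04  0.e+00 -1.e+00] F [ 0.2 -0.2  0.5] w 0.0271
off [ 0.0028  0.0159 -1.3311]
```

play_rows(
  commands=[
    {"offset": [0, 0.01, 0], "delta_rot": [0, 0, 0]},
    {"offset": [0, 0, 0], "delta_rot": [0, 0, 0]},
    {"offset": [0, 0, 0], "delta_rot": [0, 0, 0]},
    {"offset": [0, 0, 0], "delta_rot": [0, 0, 0]},
  ],
)

```text
time: 5.75
eef_pos: [0.4293, -0.2833, 0.1369]
orientation: [-0.705, -3.061, -0.0]
contact_force: [-0.2, 0.2, -0.8]
gripper_width: 0.0195
```

play_rows(
  commands=[
    {"offset": [0, 0, -0.05], "delta_rot": [0, 0, 0]},
    {"offset": [0, 0, -0.1], "delta_rot": [0, 0, 0]},
    {"offset": [0, 0, -0.15], "delta_rot": [0, 0, 0]},
    {"offset": [0, 0, -0.2], "delta_rot": [0, 0, 0]},
    {"offset": [0, 0, -0.2], "delta_rot": [0, 0, 0]},
    {"offset": [0, 0, -0.2], "delta_rot": [0, 0, 0]},
    {"offset": [0, 0, -0.2], "delta_rot": [0, 0, 0]},
    {"offset": [0, 0, -0.15], "delta_rot": [0, 0, 0]},
    {"offset": [0, 0, -0.08], "delta_rot": [0, 0, 0]},
    {"offset": [0, 0, 0], "delta_rot": [0, 0, 0]},
  ],
)

```text
time: 6.58
eef_pos: [0.4299, -0.2838, 0.272]
orientation: [0.705, 3.059, -0.002]
contact_force: [0.2, -0.2, -1.4]
gripper_width: 0.0193
```

```bash
python3 - <<'E'
from h import *; from bench import capture
o=off((.4899,.0586,.27))
for n in("scene","side"):
    c=capture(n); np.savez(n+"3.npz",**c)
S,D=load("scene3.npz"),load("side3.npz")
from bench import status
p=status.read_state()["eef_pos"]; print(p,[proj(c,p-[0,0,h]).round(0).tolist() for c in(S,D) for h in(0,.122)])
def crop(c):
    u,v=proj(c,p-[0,0,.07]).astype(int)-[40,55]; print(u,v); return cv2.resize(c["color"][v:v+110,u:u+80],None,fx=5,fy=5,interpolation=cv2.INTER_CUBIC)
cv2.imwrite("pics/p3.png",np.hstack([crop(S),crop(D)])[:,:,::-1])
E
```

```text
t 6.58 pos [ 0.4299 -0.2838  0.272 ] z [ 0.0025 -0.0022 -1.    ] F [ 0.2 -0.2 -1.4] w 0.0193
off [0.9583 3.3421 0.0144]
[ 0.42909949 -0.28323996  0.26971992] [[162.0, 139.0], [172.0, 192.0], [298.0, 213.0], [297.0, 254.0]]
127 115
257 182
```

View pics/p3.png

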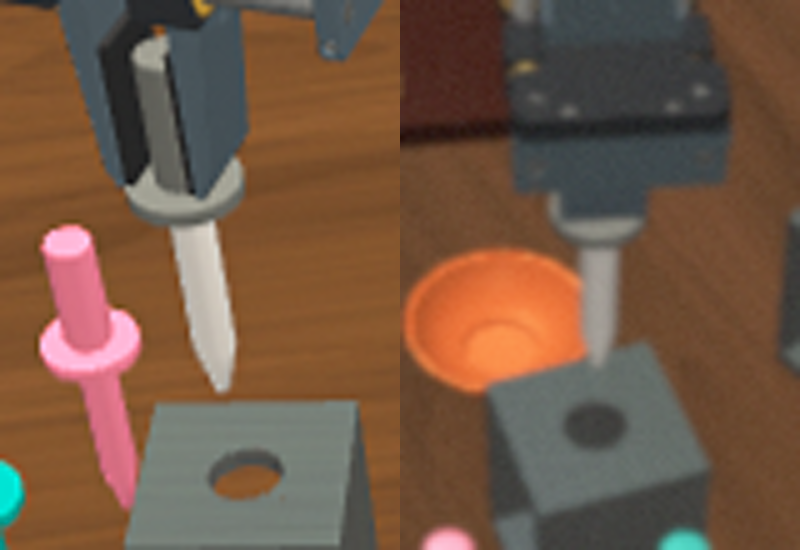

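The pen is held upright. Its tip is at scene (171,193) and side (296,255), within 1 px of the point 122 mm below the TCP. Next I move above the start of the long leg.

play_rows(
  commands=[
    {"offset": [0.03, 0.06, 0], "delta_rot": [0, 0, 0]},
    {"offset": [0.06, 0.215, 0], "delta_rot": [0, 0, 0]},
    {"offset": [0.06, 0.215, 0], "delta_rot": [0, 0, 0]},
    {"offset": [0.06, 0.215, 0], "delta_rot": [0, 0, 0]},
    {"offset": [0.06, 0.215, 0], "delta_rot": [0, 0, 0]},
    {"offset": [0.06, 0.215, 0], "delta_rot": [0, 0, 0]},
    {"offset": [0.06, 0.215, 0], "delta_rot": [0, 0, 0]},
    {"offset": [0.06, 0.215, 0], "delta_rot": [0, 0, 0]},
    {"offset": [0.06, 0.215, 0], "delta_rot": [0, 0, 0]},
  ],
)

```text
time: 7.43
eef_pos: [0.4606, -0.0993, 0.2689]
orientation: [-0.705, -3.059, -0.0]
contact_force: [0.6, -0.2, -1.0]
gripper_width: 0.0195
```

play_rows(
  commands=[
    {"offset": [0.06, 0.215, 0], "delta_rot": [0, 0, 0]},
    {"offset": [0.06, 0.215, 0], "delta_rot": [0, 0, 0]},
    {"offset": [0.06, 0.215, 0], "delta_rot": [0, 0, 0]},
    {"offset": [0.06, 0.215, 0], "delta_rot": [0, 0, 0]},
    {"offset": [0.06, 0.215, 0], "delta_rot": [0, 0, 0]},
    {"offset": [0.06, 0.215, 0], "delta_rot": [0, 0, 0]},
    {"offset": [0.06, 0.215, 0], "delta_rot": [0, 0, 0]},
    {"offset": [0.02, 0.055, 0], "delta_rot": [0, 0, 0]},
    {"offset": [0, 0, 0], "delta_rot": [0, 0, 0]},
    {"offset": [0, 0, 0], "delta_rot": [0, 0, 0]},
  ],
)

```text
time: 8.27
eef_pos: [0.4894, 0.0585, 0.2693]
orientation: [-0.703, -3.06, 0.001]
contact_force: [-0.9, 1.4, -1.0]
gripper_width: 0.0197
```

play_rows(
  commands=[
    {"offset": [0, 0, 0.05], "delta_rot": [0, 0, 0]},
    {"offset": [0, 0, 0.15], "delta_rot": [0, 0, 0]},
    {"offset": [0, 0, 0.15], "delta_rot": [0, 0, 0]},
    {"offset": [0, 0, 0.15], "delta_rot": [0, 0, 0]},
    {"offset": [0, 0, 0.15], "delta_rot": [0, 0, 0]},
    {"offset": [0, 0, 0.15], "delta_rot": [0, 0, 0]},
    {"offset": [0, 0, 0.1], "delta_rot": [0, 0, 0]},
    {"offset": [0, 0, 0], "delta_rot": [0, 0, 0]},
    {"offset": [0, 0, 0], "delta_rot": [0, 0, 0]},
    {"offset": [0, 0, 0], "delta_rot": [0, 0, 0]},
  ],
)

```text
time: 9.1
eef_pos: [0.4902, 0.0581, 0.1803]
orientation: [0.706, 3.061, 0.0]
contact_force: [-0.2, -0.4, -1.2]
gripper_width: 0.0197
```

```bash
python3 - <<'E'
from h import *
off((.4899,.0586,.150))
E
```

```text
t 9.1 pos [0.4902 0.0581 0.1803] z [ 4.e-04 -0.e+00 -1.e+00] F [-0.2 -0.4 -1.2] w 0.0197
off [0.0048 0.0038 0.3035]
```

play_rows(
  commands=[
    {"offset": [0, 0, 0.05], "delta_rot": [0, 0, 0]},
    {"offset": [0, 0, 0.06], "delta_rot": [0, 0, 0]},
    {"offset": [0, 0, 0.06], "delta_rot": [0, 0, 0]},
    {"offset": [0, 0, 0.06], "delta_rot": [0, 0, 0]},
    {"offset": [0, 0, 0.05], "delta_rot": [0, 0, 0]},
    {"offset": [0, 0, 0.02], "delta_rot": [0, 0, 0]},
    {"offset": [0, 0, 0], "delta_rot": [0, 0, 0]},
    {"offset": [0, 0, 0], "delta_rot": [0, 0, 0]},
  ],
)

```text
time: 9.77
eef_pos: [0.49, 0.0586, 0.1498]
orientation: [-0.705, -3.061, 0.0]
contact_force: [0.8, 0.2, -2.2]
gripper_width: 0.0195
```

```bash
python3 - <<'E'
from h import *; from bench import capture,status
off((.4899,.0586,.150))
p=status.read_state()["eef_pos"]-[0,0,.122]; out=[]
for n in("scene","side","wrist"):
    c=capture(n); np.savez(n+"4.npz",**c)
    q=proj(c,p); u,v=q.astype(int)-[26,55]; u=max(u,0);v=max(v,0); print(n,"tip pred in crop",((q-[u,v]+.4)*5).round(0),"start pred",((proj(c,(.4899,.0586,.019))-[u,v]+.4)*5).round(0),u,v)
    out.append(cv2.resize(c["color"][v:v+110,u:u+53],(265,550),interpolation=cv2.INTER_CUBIC))
cv2.imwrite("pics/p4.png",np.hstack(out)[:,:,::-1])
E
```

```text
t 9.77 pos [0.49   0.0586 0.1498] z [-3.e-04  0.e+00 -1.e+00] F [ 0.8  0.2 -2.2] w 0.0195
off [ 0.0008 -0.0001 -0.0018]
scene tip pred in crop [136. 279.] start pred [134. 293.] 322 176
side tip pred in crop [135. 280.] start pred [136. 292.] 229 142
wrist tip pred in crop [135. 279.] start pred [135. 268.] 253 148
```

View pics/p4.png

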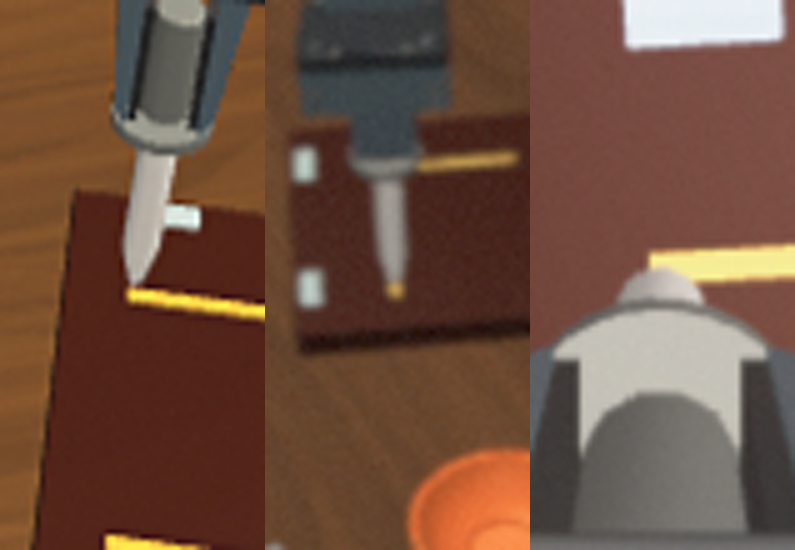

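The tip sits above the free end of the long leg in all three views: the inlay end is at about (128,295) in the scene crop, with the tip just above it. I trace at 2.5 mm per row, which is 3 cm/s.

play_rows(
  commands=[
    {"offset": [0.0014, 0.025, 0], "delta_rot": [0, 0, 0]},
    {"offset": [0.0014, 0.025, 0], "delta_rot": [0, 0, 0]},
    {"offset": [0.0014, 0.025, 0], "delta_rot": [0, 0, 0]},
    {"offset": [0.0014, 0.025, 0], "delta_rot": [0, 0, 0]},
    {"offset": [0.0014, 0.025, 0], "delta_rot": [0, 0, 0]},
    {"offset": [0.0014, 0.025, 0], "delta_rot": [0, 0, 0]},
    {"offset": [0.0014, 0.025, 0], "delta_rot": [0, 0, 0]},
    {"offset": [0.0014, 0.025, 0], "delta_rot": [0, 0, 0]},
    {"offset": [0.0014, 0.025, 0], "delta_rot": [0, 0, 0]},
    {"offset": [0.0014, 0.025, 0], "delta_rot": [0, 0, 0]},
  ],
)

```text
time: 10.75
eef_pos: [0.4998, 0.0819, 0.1499]
orientation: [-0.705, -3.061, 0.0]
contact_force: [1.1, 0.4, -1.2]
gripper_width: 0.0194
```

play_rows(
  commands=[
    {"offset": [0.0014, 0.025, 0], "delta_rot": [0, 0, 0]},
    {"offset": [0.0014, 0.025, 0], "delta_rot": [0, 0, 0]},
    {"offset": [0.0014, 0.025, 0], "delta_rot": [0, 0, 0]},
    {"offset": [0.0014, 0.025, 0], "delta_rot": [0, 0, 0]},
    {"offset": [0.0014, 0.025, 0], "delta_rot": [0, 0, 0]},
    {"offset": [0.0014, 0.025, 0], "delta_rot": [0, 0, 0]},
    {"offset": [0.0014, 0.025, 0], "delta_rot": [0, 0, 0]},
    {"offset": [0.0014, 0.025, 0], "delta_rot": [0, 0, 0]},
    {"offset": [0.0014, 0.025, 0], "delta_rot": [0, 0, 0]},
    {"offset": [0.0014, 0.025, 0], "delta_rot": [0, 0, 0]},
  ],
)

```text
time: 11.58
eef_pos: [0.5094, 0.105, 0.1499]
orientation: [0.705, 3.061, 0.0]
contact_force: [-1.3, -0.0, -0.6]
gripper_width: 0.0195
```

```bash
python3 - <<'E'
from h import *
from bench import status
p=status.read_state()["eef_pos"][:2]-[.4899,.0586]; print("along",p@[.3867,.9222],"cross",p@[.9222,-.3867])
off((.5363,.1693,.150))
E
```

```text
along 0.05032013010512329 cross 8.235622536836004e-05
t 11.58 pos [0.5094 0.105  0.1499] z [ 0.  0. -1.] F [-1.3 -0.  -0.6] w 0.0195
off [ 0.0398  0.696  -0.0008]
```

play_rows(
  commands=[
    {"offset": [0.0014, 0.025, 0], "delta_rot": [0, 0, 0]},
    {"offset": [0.0014, 0.025, 0], "delta_rot": [0, 0, 0]},
    {"offset": [0.0014, 0.025, 0], "delta_rot": [0, 0, 0]},
    {"offset": [0.0014, 0.025, 0], "delta_rot": [0, 0, 0]},
    {"offset": [0.0014, 0.025, 0], "delta_rot": [0, 0, 0]},
    {"offset": [0.0014, 0.025, 0], "delta_rot": [0, 0, 0]},
    {"offset": [0.0014, 0.025, 0], "delta_rot": [0, 0, 0]},
    {"offset": [0.0014, 0.025, 0], "delta_rot": [0, 0, 0]},
    {"offset": [0.0014, 0.025, 0], "delta_rot": [0, 0, 0]},
    {"offset": [0.0014, 0.025, 0], "delta_rot": [0, 0, 0]},
  ],
)

```text
time: 12.42
eef_pos: [0.5192, 0.1281, 0.1499]
orientation: [0.705, 3.061, 0.0]
contact_force: [-0.3, -0.3, -1.8]
gripper_width: 0.0192
```

play_rows(
  commands=[
    {"offset": [0.0014, 0.025, 0], "delta_rot": [0, 0, 0]},
    {"offset": [0.0014, 0.025, 0], "delta_rot": [0, 0, 0]},
    {"offset": [0.0014, 0.025, 0], "delta_rot": [0, 0, 0]},
    {"offset": [0.0014, 0.025, 0], "delta_rot": [0, 0, 0]},
    {"offset": [0.0014, 0.025, 0], "delta_rot": [0, 0, 0]},
    {"offset": [0.0014, 0.025, 0], "delta_rot": [0, 0, 0]},
    {"offset": [0.0014, 0.025, 0], "delta_rot": [0, 0, 0]},
    {"offset": [0.0014, 0.025, 0], "delta_rot": [0, 0, 0]},
    {"offset": [0.0014, 0.025, 0], "delta_rot": [0, 0, 0]},
    {"offset": [0.0014, 0.025, 0], "delta_rot": [0, 0, 0]},
  ],
)

```text
time: 13.25
eef_pos: [0.5288, 0.1511, 0.1499]
orientation: [0.705, 3.061, -0.0]
contact_force: [0.1, -0.1, -0.5]
gripper_width: 0.0198
```

play_rows(
  commands=[
    {"offset": [0.0014, 0.025, 0], "delta_rot": [0, 0, 0]},
    {"offset": [0.0014, 0.025, 0], "delta_rot": [0, 0, 0]},
    {"offset": [0.0014, 0.025, 0], "delta_rot": [0, 0, 0]},
    {"offset": [0.0014, 0.025, 0], "delta_rot": [0, 0, 0]},
    {"offset": [0.0014, 0.025, 0], "delta_rot": [0, 0, 0]},
    {"offset": [0.0014, 0.025, 0], "delta_rot": [0, 0, 0]},
    {"offset": [0.0014, 0.025, 0], "delta_rot": [0, 0, 0]},
    {"offset": [0.0014, 0.025, 0], "delta_rot": [0, 0, 0]},
  ],
)

```text
time: 13.92
eef_pos: [0.5365, 0.1696, 0.1499]
orientation: [-0.705, -3.061, 0.0]
contact_force: [-0.2, 0.5, -1.4]
gripper_width: 0.0194
```

play_rows(
  commands=[
    {"offset": [-0.025, 0.0014, 0], "delta_rot": [0, 0, 0]},
    {"offset": [-0.025, 0.0014, 0], "delta_rot": [0, 0, 0]},
    {"offset": [-0.025, 0.0014, 0], "delta_rot": [0, 0, 0]},
    {"offset": [-0.025, 0.0014, 0], "delta_rot": [0, 0, 0]},
    {"offset": [-0.025, 0.0014, 0], "delta_rot": [0, 0, 0]},
    {"offset": [-0.025, 0.0014, 0], "delta_rot": [0, 0, 0]},
    {"offset": [-0.025, 0.0014, 0], "delta_rot": [0, 0, 0]},
    {"offset": [-0.025, 0.0014, 0], "delta_rot": [0, 0, 0]},
    {"offset": [-0.025, 0.0014, 0], "delta_rot": [0, 0, 0]},
    {"offset": [-0.025, 0.0014, 0], "delta_rot": [0, 0, 0]},
  ],
)

```text
time: 14.75
eef_pos: [0.5598, 0.1596, 0.1499]
orientation: [0.705, 3.061, -0.0]
contact_force: [0.3, 0.4, -2.6]
gripper_width: 0.0195
```

```bash
python3 - <<'E'
from h import *
from bench import status
p=status.read_state()["eef_pos"][:2]-[.5363,.1693]; print("along",p@[.9222,-.3867],"cross",p@[.3867,.9222])
off((.6101,.1384,.150))
E
```

```text
along 0.02538826072249888 cross 0.00012620618168041715
t 14.75 pos [0.5598 0.1596 0.1499] z [ 0. -0. -1.] F [ 0.3  0.4 -2.6] w 0.0195
off [-0.5454  0.0296 -0.0008]
```

play_rows(
  commands=[
    {"offset": [-0.025, 0.0014, 0], "delta_rot": [0, 0, 0]},
    {"offset": [-0.025, 0.0014, 0], "delta_rot": [0, 0, 0]},
    {"offset": [-0.025, 0.0014, 0], "delta_rot": [0, 0, 0]},
    {"offset": [-0.025, 0.0014, 0], "delta_rot": [0, 0, 0]},
    {"offset": [-0.025, 0.0014, 0], "delta_rot": [0, 0, 0]},
    {"offset": [-0.025, 0.0014, 0], "delta_rot": [0, 0, 0]},
    {"offset": [-0.025, 0.0014, 0], "delta_rot": [0, 0, 0]},
    {"offset": [-0.025, 0.0014, 0], "delta_rot": [0, 0, 0]},
    {"offset": [-0.025, 0.0014, 0], "delta_rot": [0, 0, 0]},
    {"offset": [-0.025, 0.0014, 0], "delta_rot": [0, 0, 0]},
  ],
)

```text
time: 15.58
eef_pos: [0.5828, 0.1499, 0.1499]
orientation: [-0.705, -3.061, 0.0]
contact_force: [0.7, 0.4, -1.4]
gripper_width: 0.0195
```

play_rows(
  commands=[
    {"offset": [-0.025, 0.0014, 0], "delta_rot": [0, 0, 0]},
    {"offset": [-0.025, 0.0014, 0], "delta_rot": [0, 0, 0]},
    {"offset": [-0.025, 0.0014, 0], "delta_rot": [0, 0, 0]},
    {"offset": [-0.025, 0.0014, 0], "delta_rot": [0, 0, 0]},
    {"offset": [-0.025, 0.0014, 0], "delta_rot": [0, 0, 0]},
    {"offset": [-0.025, 0.0014, 0], "delta_rot": [0, 0, 0]},
    {"offset": [-0.025, 0.0014, 0], "delta_rot": [0, 0, 0]},
    {"offset": [-0.025, 0.0014, 0], "delta_rot": [0, 0, 0]},
    {"offset": [-0.025, 0.0014, 0], "delta_rot": [0, 0, 0]},
    {"offset": [-0.025, 0.0014, 0], "delta_rot": [0, 0, 0]},
  ],
)

```text
time: 16.42
eef_pos: [0.606, 0.1403, 0.1499]
orientation: [0.705, 3.061, 0.0]
contact_force: [0.0, -0.1, -1.7]
gripper_width: 0.0195
```

play_rows(
  commands=[
    {"offset": [-0.025, 0.0014, 0], "delta_rot": [0, 0, 0]},
    {"offset": [-0.025, 0.0014, 0], "delta_rot": [0, 0, 0]},
    {"offset": [0, 0, 0], "delta_rot": [0, 0, 0]},
    {"offset": [0, 0, 0], "delta_rot": [0, 0, 0]},
    {"offset": [0, 0, 0], "delta_rot": [0, 0, 0]},
    {"offset": [0, 0, 0], "delta_rot": [0, 0, 0]},
  ],
)

```text
time: 16.92
eef_pos: [0.6102, 0.1384, 0.1499]
orientation: [-0.705, -3.061, 0.0]
contact_force: [0.1, -0.3, -0.5]
gripper_width: 0.0196
```

```bash
python3 - <<'E'
from h import *; from bench import capture,status
off((.6101,.1384,.150))
p=status.read_state()["eef_pos"]-[0,0,.122]; out=[]
for n in("scene","side","wrist"):
    c=capture(n)
    q=proj(c,p); u,v=q.astype(int)-[26,55]; u=max(u,0);v=max(v,0); print(n,"tip pred in crop",((q-[u,v]+.4)*5).round(0),"end pred",((proj(c,(.6101,.1384,.019))-[u,v]+.4)*5).round(0))
    out.append(cv2.resize(c["color"][v:v+110,u:u+53],(265,550),interpolation=cv2.INTER_CUBIC))
cv2.imwrite("pics/p5.png",np.hstack(out)[:,:,::-1])
E
```

```text
t 16.92 pos [0.6102 0.1384 0.1499] z [-2.e-04 -0.e+00 -1.e+00] F [ 0.1 -0.3 -0.5] w 0.0196
off [ 0.0007 -0.0008 -0.001 ]
scene tip pred in crop [136. 279.] end pred [131. 294.]
side tip pred in crop [134. 281.] end pred [134. 293.]
wrist tip pred in crop [135. 280.] end pred [135. 269.]
```

View pics/p5.png

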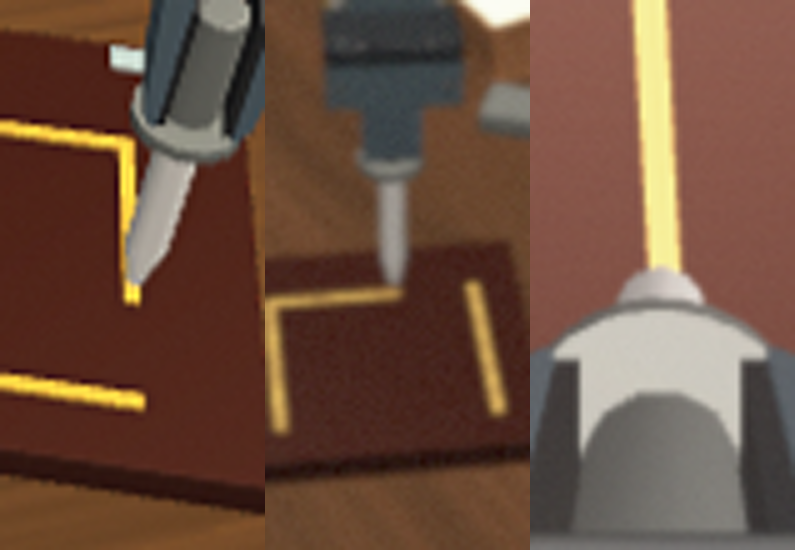

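The tip is above the free end of the short leg in all three views: the end is at (131,295) in the scene crop, with the inlay directly under the tip. The tracing is done, so I lift and go back.

play_rows(
  commands=[
    {"offset": [0, 0, -0.04], "delta_rot": [0, 0, 0]},
    {"offset": [0, 0, -0.1], "delta_rot": [0, 0, 0]},
    {"offset": [0, 0, -0.18], "delta_rot": [0, 0, 0]},
    {"offset": [0, 0, -0.2], "delta_rot": [0, 0, 0]},
    {"offset": [0, 0, -0.2], "delta_rot": [0, 0, 0]},
    {"offset": [0, 0, -0.2], "delta_rot": [0, 0, 0]},
    {"offset": [0, 0, -0.18], "delta_rot": [0, 0, 0]},
    {"offset": [0, 0, -0.1], "delta_rot": [0, 0, 0]},
    {"offset": [-0.01, -0.11, 0], "delta_rot": [0, 0, 0]},
  ],
)

```text
time: 17.82
eef_pos: [0.6077, 0.1292, 0.2727]
orientation: [0.702, 3.058, 0.003]
contact_force: [0.6, -0.1, -0.1]
gripper_width: 0.0195
```

play_rows(
  commands=[
    {"offset": [-0.011, -0.24, 0], "delta_rot": [0, 0, 0]},
    {"offset": [-0.011, -0.24, 0], "delta_rot": [0, 0, 0]},
    {"offset": [-0.011, -0.24, 0], "delta_rot": [0, 0, 0]},
    {"offset": [-0.011, -0.24, 0], "delta_rot": [0, 0, 0]},
    {"offset": [-0.011, -0.24, 0], "delta_rot": [0, 0, 0]},
    {"offset": [-0.011, -0.24, 0], "delta_rot": [0, 0, 0]},
    {"offset": [-0.011, -0.24, 0], "delta_rot": [0, 0, 0]},
    {"offset": [-0.011, -0.24, 0], "delta_rot": [0, 0, 0]},
    {"offset": [-0.011, -0.24, 0], "delta_rot": [0, 0, 0]},
  ],
)

```text
time: 18.57
eef_pos: [0.5193, -0.0718, 0.2691]
orientation: [-0.705, -3.06, 0.0]
contact_force: [0.4, -0.4, -1.2]
gripper_width: 0.0195
```

play_rows(
  commands=[
    {"offset": [-0.011, -0.24, 0], "delta_rot": [0, 0, 0]},
    {"offset": [-0.011, -0.24, 0], "delta_rot": [0, 0, 0]},
    {"offset": [-0.011, -0.24, 0], "delta_rot": [0, 0, 0]},
    {"offset": [-0.011, -0.24, 0], "delta_rot": [0, 0, 0]},
    {"offset": [-0.011, -0.24, 0], "delta_rot": [0, 0, 0]},
    {"offset": [-0.011, -0.24, 0], "delta_rot": [0, 0, 0]},
    {"offset": [-0.011, -0.24, 0], "delta_rot": [0, 0, 0]},
    {"offset": [-0.011, -0.24, 0], "delta_rot": [0, 0, 0]},
    {"offset": [-0.011, -0.24, 0], "delta_rot": [0, 0, 0]},
    {"offset": [-0.01, -0.15, 0], "delta_rot": [0, 0, 0]},
  ],
)

```text
time: 19.4
eef_pos: [0.4277, -0.2847, 0.2692]
orientation: [-0.706, -3.06, -0.0]
contact_force: [1.0, -0.0, -1.5]
gripper_width: 0.0195
```

play_rows(
  commands=[
    {"offset": [0, 0, 0], "delta_rot": [0, 0, 0]},
    {"offset": [0, 0, 0], "delta_rot": [0, 0, 0]},
    {"offset": [0, 0, 0], "delta_rot": [0, 0, 0]},
    {"offset": [0, 0, 0], "delta_rot": [0, 0, 0]},
  ],
)

```text
time: 19.73
eef_pos: [0.4295, -0.2822, 0.2697]
orientation: [-0.704, -3.061, -0.001]
contact_force: [-0.3, 0.4, -0.8]
gripper_width: 0.0197
```

```bash
python3 - <<'E'
from h import *
off((.4293,-.2830,.137))
E
```

```text
t 19.73 pos [ 0.4295 -0.2822  0.2697] z [-3.e-04  5.e-04 -1.e+00] F [-0.3  0.4 -0.8] w 0.0197
off [-0.0022 -0.0088  1.3267]
```

play_rows(
  commands=[
    {"offset": [0, -0.006, 0.05], "delta_rot": [0, 0, 0]},
    {"offset": [0, 0, 0.13], "delta_rot": [0, 0, 0]},
    {"offset": [0, 0, 0.15], "delta_rot": [0, 0, 0]},
    {"offset": [0, 0, 0.15], "delta_rot": [0, 0, 0]},
    {"offset": [0, 0, 0.15], "delta_rot": [0, 0, 0]},
    {"offset": [0, 0, 0.15], "delta_rot": [0, 0, 0]},
    {"offset": [0, 0, 0.15], "delta_rot": [0, 0, 0]},
    {"offset": [0, 0, 0.15], "delta_rot": [0, 0, 0]},
    {"offset": [0, 0, 0.1], "delta_rot": [0, 0, 0]},
    {"offset": [0, 0, 0.05], "delta_rot": [0, 0, 0]},
  ],
)

```text
time: 20.57
eef_pos: [0.429, -0.2827, 0.1455]
orientation: [-0.704, -3.06, -0.001]
contact_force: [0.6, 0.3, -0.0]
gripper_width: 0.0196
```

play_rows(
  commands=[
    {"offset": [0, 0, 0.03], "delta_rot": [0, 0, 0]},
    {"offset": [0, 0, 0.02], "delta_rot": [0, 0, 0]},
    {"offset": [0, 0, 0.02], "delta_rot": [0, 0, 0]},
    {"offset": [0, 0, 0.015], "delta_rot": [0, 0, 0]},
    {"offset": [0, 0, 0], "delta_rot": [0, 0, 0]},
    {"offset": [0, 0, 0], "delta_rot": [0, 0, 0]},
    {"offset": [0, 0, 0], "delta_rot": [0, 0, 0]},
  ],
)

```text
time: 21.15
eef_pos: [0.4294, -0.2836, 0.1387]
orientation: [0.705, 3.061, -0.0]
contact_force: [-0.3, -0.1, -1.0]
gripper_width: 0.0196
```

```bash
python3 - <<'E'
from h import *
off((.4293,-.2830,.137))
E
```

```text
t 21.15 pos [ 0.4294 -0.2836  0.1387] z [ 4.e-04 -3.e-04 -1.e+00] F [-0.3 -0.1 -1. ] w 0.0196
off [0.0038 0.0051 0.017 ]
```

play_rows(
  commands=[
    {"offset": [0, 0.004, 0.01], "delta_rot": [0, 0, 0]},
    {"offset": [0, 0, 0.006], "delta_rot": [0, 0, 0]},
    {"offset": [0, 0, 0], "delta_rot": [0, 0, 0]},
    {"offset": [0, 0, 0], "delta_rot": [0, 0, 0]},
    {"offset": [0, 0, 0], "delta_rot": [0, 0, 0]},
  ],
)

```text
time: 21.57
eef_pos: [0.4295, -0.2832, 0.1369]
orientation: [0.705, 3.061, -0.0]
contact_force: [0.4, 0.6, 1.8]
gripper_width: 0.0195
```

play_rows(
  commands=[
    {"offset": [0, 0, 0], "delta_rot": [0, 0, 0]},
    {"offset": [0, 0, 0], "delta_rot": [0, 0, 0]},
    {"offset": [0, 0, 0], "delta_rot": [0, 0, 0]},
    {"offset": [0, 0, 0], "delta_rot": [0, 0, 0]},
    {"offset": [0, 0, 0], "delta_rot": [0, 0, 0]},
    {"offset": [0, 0, 0], "delta_rot": [0, 0, 0]},
    {"offset": [0, 0, 0], "delta_rot": [0, 0, 0]},
    {"offset": [0, 0, 0], "delta_rot": [0, 0, 0]},
    {"offset": [0, 0, 0], "delta_rot": [0, 0, 0]},
    {"offset": [0, 0, 0], "delta_rot": [0, 0, 0]},
  ],
  claw=0.8,
)

```text
time: 22.4
eef_pos: [0.4295, -0.2831, 0.1368]
orientation: [-0.705, -3.061, -0.0]
contact_force: [-0.6, 0.5, -0.1]
gripper_width: 0.0732
```

Opened evenly. I retreat straight up, then shift aside for a look.

play_rows(
  commands=[
    {"offset": [0, 0, -0.04], "delta_rot": [0, 0, 0]},
    {"offset": [0, 0, -0.1], "delta_rot": [0, 0, 0]},
    {"offset": [0, 0, -0.15], "delta_rot": [0, 0, 0]},
    {"offset": [0, 0, -0.2], "delta_rot": [0, 0, 0]},
    {"offset": [0, 0, -0.2], "delta_rot": [0, 0, 0]},
    {"offset": [0, 0, -0.2], "delta_rot": [0, 0, 0]},
    {"offset": [0, 0, -0.2], "delta_rot": [0, 0, 0]},
    {"offset": [0, 0, -0.1], "delta_rot": [0, 0, 0]},
    {"offset": [0, 0, 0], "delta_rot": [0, 0, 0]},
    {"offset": [0, 0, 0], "delta_rot": [0, 0, 0]},
  ],
)

```text
time: 23.23
eef_pos: [0.4295, -0.2831, 0.2559]
orientation: [0.705, 3.061, -0.001]
contact_force: [-0.4, 0.1, -0.4]
gripper_width: 0.0729
```

```bash
python3 - <<'E'
from h import *; from bench import capture
out=[]
for n in("scene","side"):
    c=capture(n); u,v=proj(c,(.4293,-.283,.12)).astype(int)-[50,60]
    out.append(cv2.resize(c["color"][v:v+120,u:u+100],None,fx=4,fy=4,interpolation=cv2.INTER_CUBIC))
    print(n,[((proj(c,(.4293,-.2827,z))-[u,v]+.4)*4).round(0).tolist() for z in(.163,.111)])
cv2.imwrite("pics/p6.png",np.hstack(out)[:,:,::-1]); off((.4293,-.283,.26))
E
```

```text
scene [[190.0, 175.0], [205.0, 256.0]]
side [[206.0, 191.0], [205.0, 253.0]]
t 23.33 pos [ 0.429  -0.2828  0.2548] z [-0.0012  0.001  -1.    ] F [-0.4  0.9 -0.8] w 0.0729
off [-0.0032 -0.0009 -0.0518]
```

View pics/p6.png

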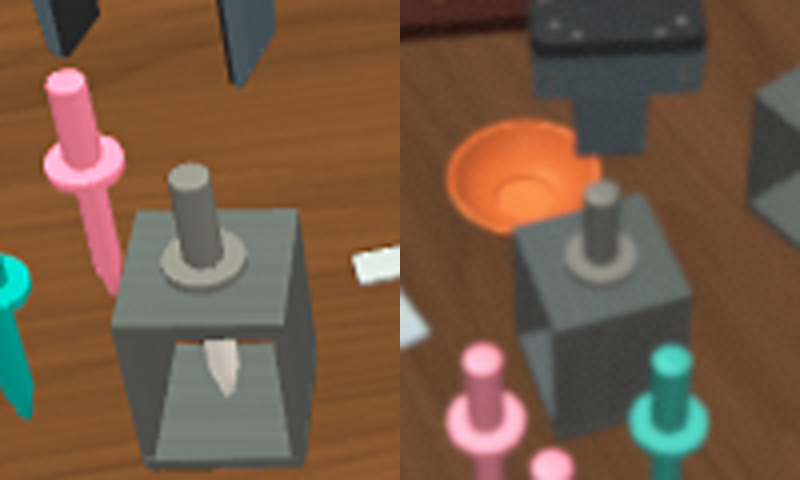

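The pen hangs upright in its stand, with its collar on the plate at scene crop (204,258) and side crop (600,254). The gripper is clear above it. I hand the job in.

```bash
python3 -c "
from bench import r; print(r.sign_off())"
```

```text
the job is handed in; nothing more can be done
None
```

The pen is back upright in its stand after tracing the L-shaped inlay, and the job was handed in at about 23.3 s of the 64 s allowed. I took it by the grey grip and moved the tip from the free end of the long leg, round the corner, to the free end of the short leg. The pace was about 3 cm/s, with the tip about 1 cm above the wood.

- **Path:** the measured tool position stayed within about 0.3 mm of the planned line, with the TCP height steady at 149.9 mm. The line itself comes from camera measurements. The scene and wrist views agreed to about 1–1.5 mm; the blurrier side view was off by about 3–5 mm and I did not use it.
- **Contact:** force readings during the trace stayed under 3 N, which gave no sign of touching the leaf. The camera crops show the tip over the inlay at the start and at the end of the path.
- **Pen at rest:** the last pictures show it hanging upright with its collar flat on the stand plate. The open gripper was about 9 cm above the pen.
- **Other notes:** small transient overshoots of 2–3 mm appeared only at the quick stops away from the leaf. No check failed.

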